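Run a slide rack down the scanner's free loading lane

ROBOT

A 6-joint arm with a two-finger parallel gripper is mounted at the origin on the work surface. World frame = base frame: x ahead of the robot, y to its left, z up, the work surface at z = 0. Lengths are in m, angles in rad, forces in N, time in s.
With the tool pointing down it reaches from about 0.375 to 0.825 m from the base axis. Payload 5.5 kg.
Tool frame: the origin (TCP) lies between the finger pads; the fingertips stand 19 mm ahead of it and the grasp point (between the pads) is the TCP; z points along the fingers, y is the line along which they close (so a half turn about z gives the same grasp; the last joint's range is limited). The gripper opens to 85 mm and grips with 20 to 120 N. Pads are 22 mm wide; open, the fingers measure 114 mm over their backs; the gripper's body (76 mm by 85 mm) begins 54 mm behind the grasp point. The pads swing forward as they close: fully open they stand 13 mm farther back than shut.
Start: joints at [1.231, 0.314, -0.047, 1.21, 0, 1.571], TCP at [0.2, 0.566, 0.25] pointing down, gripper open.
Joint ranges: [-2.67, 2.67], [-0.69, 1.73], [-1.03, 1.25], [-2.08, 2.16], [-1.42, 1.45], [-3.14, 3.14]. Speed limits (rad/s): [2.39, 2.39, 3.01, 3.14, 3.14, 3.14].

INTERFACE

Orientations are given as a rotation vector (axis times angle).
In Python, from plant import * gives the robot as it stands.
- The arm moves only by the tool arm_command, never from a script. Its argument "increments" is a list of rows, each an object with "travel": the shift along the world's x, y, z normalised to -1 to 1, where 1 is 0.15 m, a list of three; "twist": the turn about the world's z normalised to -1 to 1, where 1 is 30 degrees; "hand": the gripper's target within -1 to 1 (fully open at 1, half-way at 0, shut at -1). In form: [{"travel": [x, y, z], "twist": twist, "hand": hand}, ...]. A call has exactly 8 rows; each row is the pose to reach, as a shift and turn from the pose commanded when the call began; what a row does not reach only later rows make up. A row lasts 1/10 s, in which the tool goes at most 50 mm and 8.59 degrees, less where a joint would pass 70% of its speed; a pose out of reach is approached as far as the arm can. A call with a number of a shift or a turn outside -1 to 1 is refused whole. A call with a gripper value outside its range is refused whole. The fingers move at their own pace and stop on an object; "squeeze" is the grip in N (left out, the last holds). Time passes only in rows, so rows that repeat a pose let the fingers close, or fill a call up. It gives the time, the measured TCP pose, the force, the opening and the grip force at its end, in the units of the state.
- state(): the state, without advancing time (a new reading comes with each control period).
- snapshot(name): name is "scene" or "side" or "wrist"; returns a dict with "image" (400x640x3 uint8, red, green, blue), "range_z" (400x640 float32, m along the optical axis (not along the pixel's ray), 0 where there is no reading), "vertical_fov" (degrees; the focal length in pixels is half the picture's height over the tangent of half this angle, whatever the lens; pixels are square), "cx", "cy" (the principal point, pixels), "rvec" (rotation vector, rad) and "tvec" (3), from world to camera coordinates, as OpenCV has them. Camera axes: x right, y down, z forward; pixel columns grow to the right and rows downward; lengths in m; the calibration is good to about 2 mm. The wrist camera is an equidistant fisheye: a pixel r from the principal point sees the ray r / f radians off the axis. A picture is of the moment at which its call begins.
- sign_off(): hands the job in; it is judged then, once.
The state is a dict: "clock": time; "joint_positions": joint angles; "dq": joint speeds; "joint_torque": joint torques, N m; "eef_pos": TCP position; "eef_rot": TCP orientation; "ft_force": force on the tool from outside, world axes, zero at the start; "wrist_torque": the same for the moment, N m; "opening": finger opening in m; "grip_force": force on a finger pad.
Only numpy, scipy, OpenCV 4.12 (cv2) and the standard library are available. Lean on these libraries where they do the work, as an engineer would, in place of code of your own. Each camera call takes 0.05 s, during which the arm holds its last target. There are 200 camera calls.

TASK

A rack of freshly mounted slides stands askew on the apron of the slide scanner's loading bed, in front of the free lane. Straighten it and push it down that lane with the fingertips until it is fully home, flush against the end stop, with no contact with either guide rail on the way (rack or gripper): a rub would shift the wet coverslips. Do not lift, tip or carry it, leave the rack in the other lane and everything else on the bench alone, and finish with the hand clear.

Things in the scene. Friction and masses are not known exactly. Their poses are not given: they have to be found in the camera images.
- rack: The rack to load: open grey plastic box full of glass slides on edge, level with its rim; 90 mm wide (its x), 110 mm long (y), 42 mm high, 0.2 to 0.4 kg, flat upright walls. Origin: centre of its underside. It starts on the flat apron before the lane mouth, up to 20 mm off the lane's middle line and 0.35 rad askew; its +y end goes in first. Slides flat with a push of 1 to 3 N.
- lane_mouth (a point): Entrance of the free lane (nearer or farther one): midway between its rails, on the bed surface. y points down the lane to the end stop, x across it to the far rail, z up. Clear width 104 mm: 7 mm each side of the rack. The bed is a level plate 30 mm above the bench; its open apron is 240 mm long before the mouths and 300 mm wide, shared by two lanes 125 mm apart.
- lane_stop (a point): Middle of the end stop's flat face at bed level, 240 mm down the lane; axes as lane_mouth. An aluminium block 110 mm wide, 24 mm high. With the rack home its end wall is against this face, its origin 55 mm before it. The scanner's white housing, 290 mm high, rises 35 mm behind the face.
- rail_near: Aluminium guide rail on the robot's side of the free lane (its -x side), 5 mm wide, 12 mm high, 240 mm long (y); the first 20 mm flare outward a little (3 mm). Origin: middle of its length, underside.
- rail_far: The same rail on the +x side of the free lane.
- docked_rack: A like rack (90 x 110 x 42 mm) already home in the other lane, 125 mm beside the free one. Origin: centre of its underside. To be left alone.
- mailer: White slide mailer, 32 x 84 x 16 mm, lying loose in the other lane between its mouth and the docked rack; origin under its centre. To be left alone.
- oil_bottle: Amber dropper bottle, 34 mm across, 75 mm high, standing on the bench to the right of the bed; origin under its centre. To be left alone.
- coverslip_box: Small clear and white coverslip box, 31 x 41 x 16 mm, on the bench to the right of the bed; origin under its centre. To be left alone.
- forceps: Steel forceps, 106 mm long (x), 5 mm high, lying on the bench right of the bed; origin near its middle. To be left alone.

How it is judged:
By the outcome, as a careful person would: the job done as asked, in the order asked, and still so for the second after the job is handed in, with the robot touching nothing.
It also fails if it takes over 72 s, if anything falls off the work surface, if the arm or the gripper's body presses on something with over 40 N, if the wrist force passes 120 N, or if a joint passes its speed limit or range.

## Working session

There is one attempt and no reset: what is moved stays moved. The work goes in short steps, Python scripts to look and compute and a tool call to move; the robot and the scene stay as the last step left them, time stands still between calls to the robot, and variables do not carry over. Pictures are saved under pics/ and viewed, at most 10 in all, crops included, and the job is handed in when it is done.

Besides the shell and the picture viewer there is one more tool, called after "Request:" by a JSON object that holds its "fn" and its "kwargs". arm_command: Moves the arm, as the interface text tells. Its arguments: {"type":"object","properties":{"increments":{"type":"array","items":{"type":"object","properties":{"travel":{"type":"array","items":{"type":"number","minimum":-1,"maximum":1}},"twist":{"type":"number","minimum":-1,"maximum":1},"hand":{"type":"number"}}}},"squeeze":{"type":"number"}},"required":["increments"]}

```bash
mkdir -p pics; cat > h.py <<'E'
from plant import *
import numpy as np, cv2
def snap(n,f):
    s=snapshot(n); cv2.imwrite('pics/'+f+'.png',s['image'][:,:,::-1]); np.savez('pics/'+f+'.npz',**s); return s
def cloud(s):
    h,w=s['range_z'].shape; f=h/2/np.tan(np.radians(s['vertical_fov'])/2)
    u,v=np.meshgrid(np.arange(w),np.arange(h)); z=s['range_z']
    P=np.stack([(u-s['cx'])/f*z,(v-s['cy'])/f*z,z],-1)
    R,_=cv2.Rodrigues(np.array(s['rvec'],float)); W=(P-np.array(s['tvec']).ravel())@R
    W[z<=0]=np.nan; return W
E
python3 - <<'E'
from h import *
for n in('scene','side'):
    s=snap(n,n+'0'); R,_=cv2.Rodrigues(np.array(s['rvec'],float)); print(n,s['vertical_fov'],s['cx'],s['cy'],-R.T@np.array(s['tvec']).ravel(),R[2])
a=state();print(a['eef_pos'],a['eef_rot'],a['opening'],a['clock'])
E
```

```text
scene 45.202996354838255 318.2410183462648 199.27018401970548 [ 1.34414528 -0.50268087  1.0183855 ] [-0.60868797  0.31919874 -0.72636845]
side 49.497641179943436 315.84687713025676 200.79949283000713 [ 0.45080786 -0.7703718   0.65033311] [ 0.08100122  0.74909459 -0.65749228]
[0.19982101 0.56523819 0.24952033] [-5.31106486e-01 -3.09610090e+00  2.41013995e-03] 0.0856563100991676 0.1
```

View pics/scene0.png

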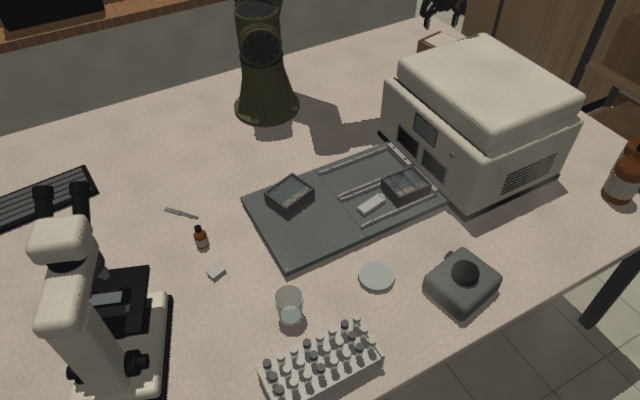

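View pics/side0.png

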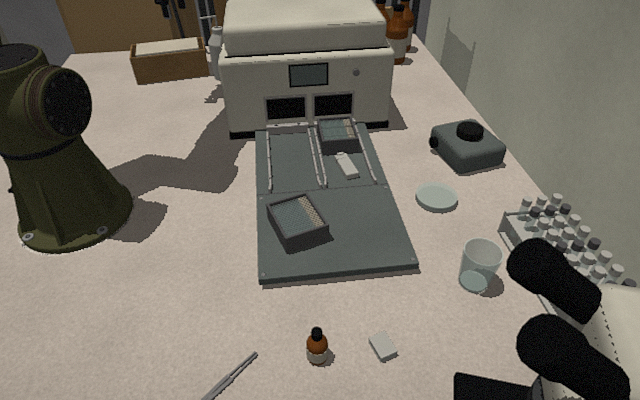

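The scene view shows the free lane is the one nearer the robot (side view: rails at columns ~268 and ~320, mouth near row 190). The rack is at about (297,222) in the side view, askew on the apron. The docked rack (338,133) and mailer (347,165) are in the far lane.

```bash
python3 - <<'E'
from h import *
for n in('scene0','side0'):
    s=dict(np.load(f'pics/{n}.npz')); W=cloud(s); x,y,z=W[...,0],W[...,1],W[...,2]
    reg=(x>.2)&(x<.75)&(y>-.3)&(y<.45)
    m=reg&(abs(z-.03)<.006); print(n,'bed z',np.median(z[m]),m.sum(), 'bench',np.median(z[reg&(abs(z)<.012)]))
    B=W[m][:,:2].astype(np.float32); r=cv2.minAreaRect(B); print(' bed rect',r)
    t=(reg&(abs(z-.072)<.008)).astype(np.uint8); k,l=cv2.connectedComponents(t)
    for i in range(1,k):
        q=W[l==i]
        if len(q)>60: print(' rack',len(q),q.mean(0),cv2.minAreaRect(q[:,:2].astype(np.float32)))
    # height map picture
    H=np.zeros((400,300,3),np.uint8)
    for lo,hi,c in((.02,.036,(90,90,90)),(.037,.047,(0,255,0)),(.047,.06,(255,0,0)),(.06,.08,(0,0,255))):
        mm=reg&(z>lo)&(z<hi); px=((x[mm]-.2)/.0015).astype(int); py=((y[mm]+.2)/.0015).astype(int)
        ok=(px>=0)&(px<300)&(py>=0)&(py<400); H[399-py[ok],px[ok]]=c
    cv2.imwrite(f'pics/{n}_h.png',H)
a=cv2.imread('pics/scene0_h.png');b=cv2.imread('pics/side0_h.png');cv2.imwrite('pics/hm.png',np.hstack([a,b]))
E
```

```text
scene0 bed z 0.029761409613269292 10592 bench -0.0003177844236027679
 bed rect ((0.544369101524353, -0.000887453556060791), (0.5198366045951843, 0.40887904167175293), 89.8306655883789)
 rack 417 [0.56011655 0.25369114 0.07180833] ((0.5410100221633911, 0.25379088521003723), (0.010585571639239788, 0.41626325249671936), 89.77410888671875)
 rack 776 [0.61028929 0.16293687 0.06834325] ((0.6092721223831177, 0.16239623725414276), (0.09494689851999283, 0.11419442296028137), 0.18342600762844086)
 rack 830 [ 0.48021266 -0.14075751  0.06813495] ((0.4788224995136261, -0.14051340520381927), (0.09722276777029037, 0.11307963728904724), 17.71804428100586)
side0 bed z 0.029861864796235538 15787 bench -0.00010206058402779366
 bed rect ((0.537139356136322, -0.003182023763656616), (0.5236749053001404, 0.4209461212158203), 89.61272430419922)
 rack 842 [0.53774643 0.25147141 0.07209739] ((0.5388935208320618, 0.2527608573436737), (0.015499375760555267, 0.42133408784866333), 89.47655487060547)
 rack 872 [0.60831248 0.15850959 0.06818534] ((0.6075209975242615, 0.16039928793907166), (0.11540248990058899, 0.09026695042848587), 89.5584487915039)
 rack 1853 [ 0.47896606 -0.14468473  0.06799689] ((0.4787800908088684, -0.1427241712808609), (0.09112303704023361, 0.11361969262361526), 17.41822624206543)
```

View pics/hm.png

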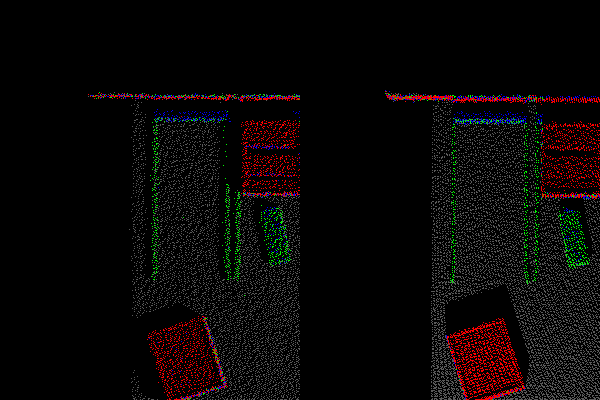

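The height map shows two rails of the free lane at x≈0.43 and 0.54, with the stop (blue) at y≈0.22. The rack's +y end leans toward -x by about 17.5°. I'll fit the rails next.

```bash
python3 - <<'E'
from h import *
for n in('scene0','side0'):
    s=dict(np.load(f'pics/{n}.npz')); W=cloud(s); x,y,z=W[...,0],W[...,1],W[...,2]
    for nm,c in(('near',.431),('far',.54)):
        m=(abs(x-c)<.009)&(y>.0)&(y<.2)&(z>.038)&(z<.046)
        p=np.polyfit(y[m],x[m],1);r=x[m]-np.polyval(p,y[m]);k=abs(r)<.005;p=np.polyfit(y[m][k],x[m][k],1)
        mm=(abs(x-c)<.012)&(y>-.1)&(y<.25)&(z>.038)&(z<.046)
        print(n,nm,k.sum(),'slope',p[0],'x at y=0,.1',np.polyval(p,[0,.1]),'resid',r.std(),'y',np.percentile(y[mm],[0,1,99]), np.percentile(r,[3,97]))
    m=(x>.44)&(x<.53)&(y>.18)&(y<.26)&(z>.048)&(z<.06); print(' stop top y',np.percentile(y[m],[1,5,50]),np.percentile(x[m],[1,99]))
    m=(x>.44)&(x<.53)&(y>.18)&(y<.26)&(z>.036)&(z<.050); print(' stop face y',np.median(y[m]),m.sum(), np.polyfit(x[m],y[m],1) if m.sum()>5 else '')
    for i,(cx,cy) in enumerate(((.4788,-.1415),(.608,.1615))):
        m=(np.hypot(x-cx,y-cy)<.1)&(z>.0705)&(z<.076)&(y<.232); print(' rim',cv2.minAreaRect(W[m][:,:2].astype(np.float32)),m.sum())
        m=(np.hypot(x-cx,y-cy)<.085)&(z>.045)&(z<.063); P=W[m]; print(' wall pts',len(P))
        if i==0:
            # fit visible walls
            a=np.radians(17.5); d=P[:,:2]-[cx,cy]; lx=d@[np.cos(a),np.sin(a)]; ly=d@[-np.sin(a),np.cos(a)]
            for tag,k,u,v in(('x+',abs(lx-.045)<.006,ly,lx),('y-',abs(ly+.055)<.006,lx,ly)):
                if k.sum()>20: q=np.polyfit(u[k],v[k],1);print('  ',tag,k.sum(),'ang',np.degrees(np.arctan(q[0])),'off',q[1])
E
```

```text
scene0 near 112 slope 0.004183775890609321 x at y=0,.1 [0.43216093 0.43257931] resid 0.0027421264760027157 y [-0.0196703  -0.01805977  0.22174881] [-0.00462081  0.00469372]
scene0 far 87 slope -0.014351100610110279 x at y=0,.1 [0.5419305  0.54049539] resid 0.002366641117929813 y [-0.01944496 -0.01709969  0.22067765] [-0.00432833  0.00392984]
 stop top y [0.21753957 0.21905998 0.22789457] [0.44172572 0.52885941]
 stop face y 0.25312782583199056 136 [-0.03243952  0.25449485]
 rim ((0.4805963337421417, -0.14023126661777496), (0.09232890605926514, 0.11259155720472336), 17.816667556762695) 178
 wall pts 320
   x+ 139 ang 0.6655790346400757 off 0.04568885675585253
   y- 92 ang 0.19737350084450633 off -0.05311489100168042
 rim ((0.6091638803482056, 0.16175228357315063), (0.09234143048524857, 0.11321751773357391), 0.6919872760772705) 180
 wall pts 454
side0 near 103 slope 0.0005131586445355666 x at y=0,.1 [0.43038984 0.43044116] resid 0.001481043447837595 y [-0.02317198 -0.02299846  0.22077071] [-0.00238801  0.00239436]
side0 far 112 slope 0.0025304781779453968 x at y=0,.1 [0.53890109 0.53915414] resid 0.0015965514932488717 y [-0.02487421 -0.02305569  0.2496996 ] [-0.00240621  0.00262942]
 stop top y [0.21442585 0.21547469 0.22835635] [0.44108588 0.52836156]
 stop face y 0.21996553987802722 245 [0.00709974 0.22850758]
 rim ((0.4788132309913635, -0.14282220602035522), (0.09095745533704758, 0.11200816929340363), 17.628429412841797) 373
 wall pts 395
   y- 291 ang -0.32675622998313136 off -0.055524822060389896
 rim ((0.6075993180274963, 0.16014304757118225), (0.11389145255088806, 0.09001275151968002), 89.8365478515625) 184
 wall pts 348
```

Request:
{"fn": "arm_command", "kwargs": {"increments": [{"travel": [0, 0, 0.33], "twist": 0, "hand": 0.2}, {"travel": [0, 0, 0.66], "twist": -0.15, "hand": 0.2}, {"travel": [0, 0, 1], "twist": -0.3, "hand": 0.2}, {"travel": [0.15, -0.2, 1], "twist": -0.45, "hand": 0.2}, {"travel": [0.35, -0.4, 1], "twist": -0.6, "hand": 0.2}, {"travel": [0.55, -0.6, 1], "twist": -0.75, "hand": 0.2}, {"travel": [0.75, -0.8, 1], "twist": -0.9, "hand": 0.2}, {"travel": [0.9, -1, 1], "twist": -1, "hand": 0.2}]}}

```text
clock: 0.9
eef_pos: [0.3362, 0.4142, 0.3998]
eef_rot: [1.319, 2.851, -0.001]
ft_force: [0.6, -0.0, 0.1]
opening: 0.0511
grip_force: 0.0
```

Request:
{"fn": "arm_command", "kwargs": {"increments": [{"travel": [0.12, -0.12, 0], "twist": -0.15, "hand": 0.2}, {"travel": [0.24, -0.25, 0], "twist": -0.3, "hand": 0.2}, {"travel": [0.36, -0.4, 0], "twist": -0.45, "hand": 0.2}, {"travel": [0.48, -0.55, 0], "twist": -0.6, "hand": 0.2}, {"travel": [0.6, -0.7, 0], "twist": -0.75, "hand": 0.2}, {"travel": [0.7, -0.8, 0], "twist": -0.9, "hand": 0.2}, {"travel": [0.8, -0.9, 0], "twist": -1, "hand": 0.2}, {"travel": [0.9, -1, 0], "twist": -1, "hand": 0.2}]}}

```text
clock: 1.7
eef_pos: [0.4704, 0.2648, 0.3999]
eef_rot: [-2.01, -2.414, 0.001]
ft_force: [0.7, -0.3, 0.7]
opening: 0.0511
grip_force: 0.0
```

Request:
{"fn": "arm_command", "kwargs": {"increments": [{"travel": [0, -0.12, 0], "twist": -0.1, "hand": 0.2}, {"travel": [0, -0.25, 0], "twist": -0.2, "hand": 0.2}, {"travel": [0, -0.4, 0], "twist": -0.3, "hand": 0.2}, {"travel": [0, -0.55, 0], "twist": -0.35, "hand": 0.2}, {"travel": [0, -0.7, 0], "twist": -0.35, "hand": 0.2}, {"travel": [0, -0.8, 0], "twist": -0.35, "hand": 0.2}, {"travel": [0, -0.9, 0], "twist": -0.35, "hand": 0.2}, {"travel": [0, -1, 0], "twist": -0.35, "hand": 0.2}]}}

```text
clock: 2.5
eef_pos: [0.4697, 0.1149, 0.4003]
eef_rot: [-2.221, -2.222, -0.0]
ft_force: [-0.0, 0.0, -0.2]
opening: 0.0513
grip_force: 0.0
```

Request:
{"fn": "arm_command", "kwargs": {"increments": [{"travel": [0, -0.12, 0], "twist": 0, "hand": 0.2}, {"travel": [0, -0.25, 0], "twist": 0, "hand": 0.2}, {"travel": [0, -0.4, 0], "twist": 0, "hand": 0.2}, {"travel": [0, -0.55, 0], "twist": 0, "hand": 0.2}, {"travel": [0, -0.7, 0], "twist": 0, "hand": 0.2}, {"travel": [0, -0.8, 0], "twist": 0, "hand": 0.2}, {"travel": [0, -0.9, 0], "twist": 0, "hand": 0.2}, {"travel": [0, -1, 0], "twist": 0, "hand": 0.2}]}}

```text
clock: 3.3
eef_pos: [0.4698, -0.0352, 0.4002]
eef_rot: [-2.221, -2.222, 0.0]
ft_force: [0.3, -0.3, 0.5]
opening: 0.0509
grip_force: 0.0
```

Request:
{"fn": "arm_command", "kwargs": {"increments": [{"travel": [0, -0.12, 0], "twist": 0, "hand": 0.2}, {"travel": [0, -0.25, 0], "twist": 0, "hand": 0.2}, {"travel": [0, -0.4, 0], "twist": 0, "hand": 0.2}, {"travel": [0, -0.55, 0], "twist": 0, "hand": 0.2}, {"travel": [0, -0.7, 0], "twist": 0, "hand": 0.2}, {"travel": [0, -0.8, 0], "twist": 0, "hand": 0.2}, {"travel": [0, -0.9, 0], "twist": 0, "hand": 0.2}, {"travel": [0, -1, 0], "twist": 0, "hand": 0.2}]}}

```text
clock: 4.1
eef_pos: [0.47, -0.1851, 0.4003]
eef_rot: [-2.22, -2.222, -0.0]
ft_force: [0.1, -0.2, 0.4]
opening: 0.0514
grip_force: 0.0
```

Request:
{"fn": "arm_command", "kwargs": {"increments": [{"travel": [0.067, -0.2, 0], "twist": 0, "hand": 0.2}, {"travel": [0.067, -0.433, 0], "twist": 0, "hand": 0.2}, {"travel": [0.067, -0.433, -0.2], "twist": 0, "hand": 0.2}, {"travel": [0.067, -0.433, -0.4], "twist": 0, "hand": 0.2}, {"travel": [0.067, -0.433, -0.6], "twist": 0, "hand": 0.2}, {"travel": [0.067, -0.433, -0.8], "twist": 0, "hand": 0.2}, {"travel": [0.067, -0.433, -0.9], "twist": 0, "hand": 0.2}, {"travel": [0.067, -0.433, -1], "twist": 0, "hand": 0.2}]}}

```text
clock: 4.9
eef_pos: [0.4796, -0.2493, 0.249]
eef_rot: [-2.22, -2.222, 0.0]
ft_force: [0.3, 0.2, -0.0]
opening: 0.0512
grip_force: 0.0
```

Request:
{"fn": "arm_command", "kwargs": {"increments": [{"travel": [0, 0, -0.15], "twist": 0, "hand": 0.2}, {"travel": [0, 0, -0.3], "twist": 0, "hand": 0.2}, {"travel": [0, 0, -0.45], "twist": 0, "hand": 0.2}, {"travel": [0, 0, -0.6], "twist": 0, "hand": 0.2}, {"travel": [0, 0, -0.75], "twist": 0, "hand": 0.2}, {"travel": [0, 0, -0.85], "twist": 0, "hand": 0.2}, {"travel": [0, 0, -0.95], "twist": 0, "hand": 0.2}, {"travel": [0, 0, -1], "twist": 0, "hand": 0.2}]}}

```text
clock: 5.7
eef_pos: [0.4793, -0.2491, 0.0989]
eef_rot: [-2.219, -2.221, 0.001]
ft_force: [0.1, -0.1, 0.1]
opening: 0.0511
grip_force: 0.0
```

Request:
{"fn": "arm_command", "kwargs": {"increments": [{"travel": [0, 0, -0.05], "twist": 0, "hand": 0.2}, {"travel": [0, 0, -0.1], "twist": 0, "hand": 0.2}, {"travel": [0, 0, -0.15], "twist": 0, "hand": 0.2}, {"travel": [0, 0, -0.2], "twist": 0, "hand": 0.2}, {"travel": [0, 0, -0.227], "twist": 0, "hand": 0.2}, {"travel": [0, 0, -0.227], "twist": 0, "hand": 0.2}, {"travel": [0, 0, -0.227], "twist": 0, "hand": 0.2}, {"travel": [0, 0, -0.227], "twist": 0, "hand": 0.2}]}}

```text
clock: 6.5
eef_pos: [0.4803, -0.2494, 0.0666]
eef_rot: [2.22, 2.222, 0.0]
ft_force: [0.9, 0.8, 0.5]
opening: 0.0513
grip_force: 0.0
```

```bash
python3 - <<'E'
from h import *
snap('side','side1');s=snap('wrist','wrist1');print(s['vertical_fov']);print(state()['eef_pos'])
E
```

```text
65.70646984690485
[ 0.48027999 -0.24938953  0.06661698]
```

View pics/side1.png

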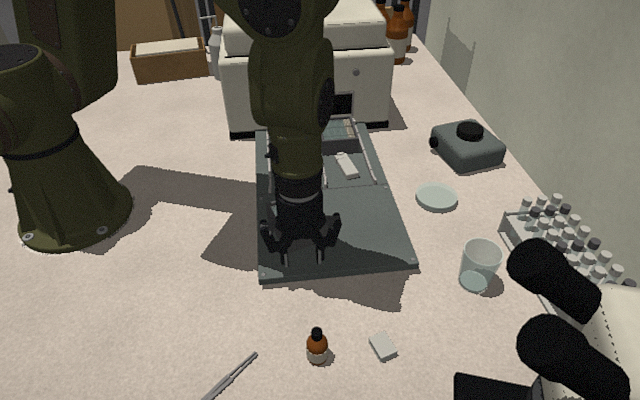

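View pics/wrist1.png

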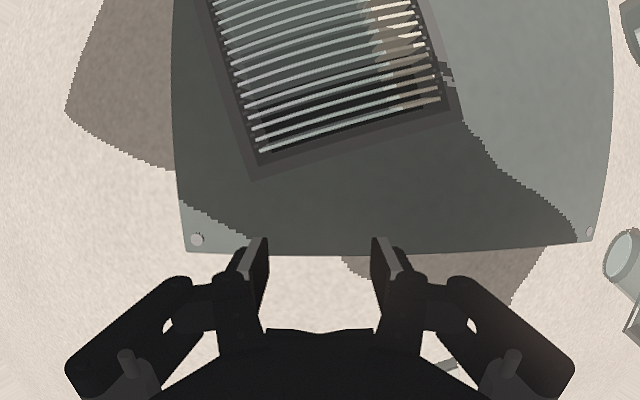

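Side view: the hand stands behind the rack at about (300,250) over the apron's front. Wrist view: the rack's rear-left corner at (252,180), rear-right at (455,110), with the left fingertip (258,240) lined up behind the left corner. Next I push forward to square it.

Request:
{"fn": "arm_command", "kwargs": {"increments": [{"travel": [0, 0.06, 0], "twist": 0, "hand": 0.2}, {"travel": [0, 0.12, 0], "twist": 0, "hand": 0.2}, {"travel": [0, 0.17, 0], "twist": 0, "hand": 0.2}, {"travel": [0, 0.2, 0], "twist": 0, "hand": 0.2}, {"travel": [0, 0.22, 0], "twist": 0, "hand": 0.2}, {"travel": [0, 0.24, 0], "twist": 0, "hand": 0.2}, {"travel": [0, 0.26, 0], "twist": 0, "hand": 0.2}, {"travel": [0, 0.28, 0], "twist": 0, "hand": 0.2}]}}

```text
clock: 7.4
eef_pos: [0.48, -0.2072, 0.0663]
eef_rot: [2.221, 2.222, -0.0]
ft_force: [-0.7, -0.8, 0.2]
opening: 0.051
grip_force: 0.5
```

```bash
cat >> h.py <<'E'
def wcloud(s):
    h,w=s['range_z'].shape; f=h/2/np.tan(np.radians(s['vertical_fov'])/2)
    u,v=np.meshgrid(np.arange(w)-s['cx'],np.arange(h)-s['cy']); r=np.hypot(u,v)+1e-9; t=np.tan(r/f); z=s['range_z']
    P=np.stack([u/r*t*z,v/r*t*z,z],-1); R,_=cv2.Rodrigues(np.array(s['rvec'],float)); W=(P-np.array(s['tvec']).ravel())@R
    W[z<=0]=np.nan; return W
def rack(W,f=None,xr=(.38,.57),yr=(-.26,.235)):
    """rim points of the rack, rectangle"""
    x,y,z=W[...,0],W[...,1],W[...,2]
    m=(x>xr[0])&(x<xr[1])&(y>yr[0])&(y<yr[1])&(z>.069)&(z<.077)
    k,l,st,_=cv2.connectedComponentsWithStats(cv2.dilate(m.astype(np.uint8),np.ones((3,3))))
    i=1+np.argmax(st[1:,4]); q=W[m&(l==i)][:,:2]
    return len(q),cv2.minAreaRect(q.astype(np.float32)),q.min(0),q.max(0)
E
python3 - <<'E'
from h import *
np.set_printoptions(precision=4,suppress=True)
s=dict(np.load('pics/wrist1.npz')); W=wcloud(s);print('old',rack(W))
s=snap('wrist','wrist2');W=wcloud(s);print(rack(W));s=snap('scene','scene2');print(rack(cloud(s)))
a=state();print(a['eef_pos'],a['ft_force'])
E
```

```text
old (9193, ((0.4843420386314392, -0.1563728302717209), (0.09165221452713013, 0.08022934198379517), 17.0592098236084), array([ 0.4288, -0.2073]), array([ 0.5389, -0.1308]))
(11711, ((0.48479634523391724, -0.14694203436374664), (0.1019599437713623, 0.13278736174106598), 8.039996147155762), array([ 0.4252, -0.2183]), array([ 0.5397, -0.0883]))
(247, ((0.4830722212791443, -0.12928493320941925), (0.0948110818862915, 0.1125907301902771), 14.040146827697754), array([ 0.4268, -0.181 ]), array([ 0.5414, -0.0668]))
[ 0.48   -0.2069  0.0662] [-0.0985  0.2947 -0.3635]
```

Request:
{"fn": "arm_command", "kwargs": {"increments": [{"travel": [0, -0.1, 0], "twist": 0, "hand": 0.2}, {"travel": [0, -0.2, 0], "twist": 0, "hand": 0.2}, {"travel": [0, -0.2, 0.2], "twist": 0, "hand": 0.2}, {"travel": [0, -0.2, 0.45], "twist": -0.2, "hand": 0.2}, {"travel": [-0.1, -0.1, 0.5], "twist": -0.4, "hand": 0.2}, {"travel": [-0.2, 0, 0.5], "twist": -0.6, "hand": 0.2}, {"travel": [-0.3, 0.2, 0.5], "twist": -0.8, "hand": 0.2}, {"travel": [-0.4, 0.3, 0.5], "twist": -1, "hand": 0.2}]}}

```text
clock: 8.3
eef_pos: [0.4194, -0.1622, 0.1414]
eef_rot: [-2.724, -1.565, -0.001]
ft_force: [-0.3, 0.1, 0.3]
opening: 0.0516
grip_force: 0.0
```

```bash
python3 - <<'E'
from h import *
np.set_printoptions(precision=4,suppress=True)
a=state();print(a['eef_pos'],a['joint_positions'])
for n,f in(('scene','scene3'),('wrist','wrist3'),('side','side3')):
    s=snap(n,f);print(n,rack((wcloud if n=='wrist' else cloud)(s)))
E
```

```text
[ 0.4194 -0.1622  0.1414] [-0.3692  0.111  -0.5625  0.8972  0.0005  1.7297]
scene (304, ((0.48360466957092285, -0.128901869058609), (0.0926794558763504, 0.11289021372795105), 14.661874771118164), array([ 0.4261, -0.1939]), array([ 0.539 , -0.0675]))
wrist (6047, ((0.48283687233924866, -0.13155613839626312), (0.09078479558229446, 0.11121059209108353), 14.584115028381348), array([ 0.4255, -0.1956]), array([ 0.5397, -0.0668]))
side (456, ((0.4818616211414337, -0.13200952112674713), (0.09105687588453293, 0.11384104937314987), 14.472518920898438), array([ 0.4258, -0.1967]), array([ 0.5385, -0.0676]))
```

Request:
{"fn": "arm_command", "kwargs": {"increments": [{"travel": [-0.05, 0.05, 0], "twist": -0.2, "hand": 0.2}, {"travel": [-0.1, 0.1, 0], "twist": -0.4, "hand": 0.2}, {"travel": [-0.16, 0.15, 0], "twist": -0.6, "hand": 0.2}, {"travel": [-0.16, 0.2, 0], "twist": -0.8, "hand": 0.2}, {"travel": [-0.16, 0.25, 0], "twist": -1, "hand": 0.2}, {"travel": [-0.16, 0.25, 0], "twist": -1, "hand": 0.2}, {"travel": [-0.16, 0.25, 0], "twist": -1, "hand": 0.2}, {"travel": [-0.16, 0.25, 0], "twist": -1, "hand": 0.2}]}}

```text
clock: 9.25
eef_pos: [0.3966, -0.1256, 0.1413]
eef_rot: [3.033, 0.816, 0.0]
ft_force: [0.6, 0.4, 0.4]
opening: 0.0509
grip_force: 0.0
```

Request:
{"fn": "arm_command", "kwargs": {"increments": [{"travel": [0, 0, 0], "twist": -0.25, "hand": 0.2}, {"travel": [0, 0, 0], "twist": -0.5, "hand": 0.2}, {"travel": [0, 0, 0], "twist": -0.75, "hand": 0.2}, {"travel": [0, 0, -0.1], "twist": -1, "hand": 0.2}, {"travel": [0, 0, -0.2], "twist": -1, "hand": 0.2}, {"travel": [0, 0, -0.35], "twist": -1, "hand": 0.2}, {"travel": [0, 0, -0.45], "twist": -1, "hand": 0.2}, {"travel": [0, 0, -0.5], "twist": -1, "hand": 0.2}]}}

```text
clock: 10.05
eef_pos: [0.3954, -0.125, 0.0651]
eef_rot: [-3.141, -0.002, 0.003]
ft_force: [0.3, -0.0, 0.8]
opening: 0.0514
grip_force: 0.0
```

```bash
python3 - <<'E'
from h import *
np.set_printoptions(precision=4,suppress=True)
a=state();print(a['eef_pos'],a['eef_rot'],a['joint_positions'])
s=snap('wrist','wrist4');W=wcloud(s)
# finger flank extent: points near tips
x,y,z=W[...,0],W[...,1],W[...,2]
p=a['eef_pos'];m=(abs(x-p[0])<.03)&(abs(y-p[1])<.055)&(z>.04)&(z<.085); q=W[m]-p
print(m.sum(),np.percentile(q,[1,50,99],axis=0))
E
```

```text
[ 0.3954 -0.125   0.0651] [-3.1412 -0.0022  0.0026] [-0.306   0.1437 -0.7317  0.6971 -0.0001  2.8342]
2774 [[-0.0106 -0.0385 -0.0139]
 [ 0.0071 -0.0252  0.0057]
 [ 0.0116  0.0385  0.0196]]
```

View pics/wrist4.png

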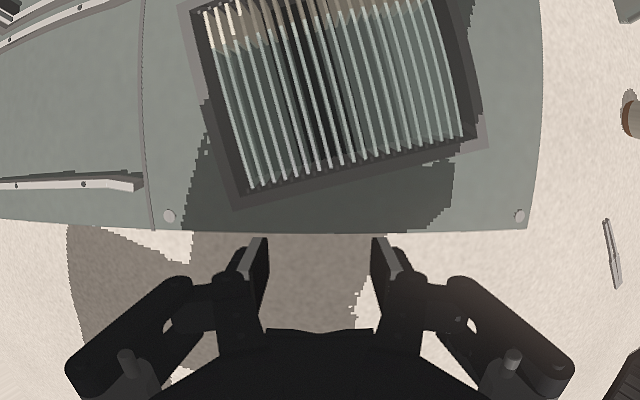

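Wrist view: rack's front-left corner at (240,208) sits ahead of the front (left) finger. The near rail's flared mouth end is at (143,183).

Request:
{"fn": "arm_command", "kwargs": {"increments": [{"travel": [0.05, 0, 0], "twist": 0, "hand": 0.2}, {"travel": [0.1, 0, 0], "twist": 0, "hand": 0.2}, {"travel": [0.12, 0, 0], "twist": 0, "hand": 0.2}, {"travel": [0.14, 0, 0], "twist": 0, "hand": 0.2}, {"travel": [0.155, 0, 0], "twist": 0, "hand": 0.2}, {"travel": [0.17, 0, 0], "twist": 0, "hand": 0.2}, {"travel": [0.185, 0, 0], "twist": 0, "hand": 0.2}, {"travel": [0.2, 0, 0], "twist": 0, "hand": 0.2}]}}

```text
clock: 10.9
eef_pos: [0.4261, -0.1247, 0.0662]
eef_rot: [-3.141, -0.001, 0.0]
ft_force: [-1.7, 0.2, 0.4]
opening: 0.0513
grip_force: 0.5
```

```bash
cat >> h.py <<'E'
def rails(W,ylo=.0,yhi=.15):
    x,y,z=W[...,0],W[...,1],W[...,2]
    for nm,c in(('near',.431),('far',.54)):
        m=(abs(x-c)<.009)&(y>ylo)&(y<yhi)&(z>.0385)&(z<.046)
        if m.sum()>30: p=np.polyfit(y[m],x[m],1); print(nm,m.sum(),'slope',p[0],'x@0',p[1],'mean',x[m].mean(),y[m].mean(),'ymin',y[(abs(x-c)<.012)&(y>-.1)&(z>.0385)&(z<.046)].min())
E
python3 - <<'E'
from h import *
np.set_printoptions(precision=4,suppress=True)
W=wcloud(dict(np.load('pics/wrist4.npz')));rails(W)
W=wcloud(dict(np.load('pics/wrist3.npz')));rails(W)
a=state();print(a['eef_pos'],a['ft_force'])
s=snap('wrist','wrist5');W=wcloud(s);x=W[...,0]
W[x<a['eef_pos'][0]+.0125]=np.nan; print(rack(W));rails(W)
s=snap('scene','scene5');print(rack(cloud(s)))
E
```

```text
near 917 slope 0.004332045896073404 x@0 0.431696726085614 mean 0.43191926239593015 0.051369795162594316 ymin -0.02254466592959241
far 944 slope 0.005747818232175256 x@0 0.5394440500297671 mean 0.5397300200429245 0.049752793426254834 ymin -0.010453399931354461
near 124 slope -0.04708661177426741 x@0 0.4317982852475007 mean 0.4314355625332702 0.007703308871944765 ymin -0.09992777708464393
[ 0.4261 -0.1247  0.0662] [-1.7407  0.2468  0.364 ]
(14680, ((0.49012500047683716, -0.1336294561624527), (0.09109911322593689, 0.11132501810789108), 9.9356050491333), array([ 0.4386, -0.1958]), array([ 0.5438, -0.0718]))
far 906 slope 0.0015036920967111628 x@0 0.5399548789260301 mean 0.540025569233088 0.047011158210126455 ymin -0.02384618488017414
(302, ((0.47709596157073975, -0.13477486371994019), (0.12121563404798508, 0.11373727023601532), 9.063760757446289), array([ 0.417 , -0.1934]), array([ 0.543 , -0.0697]))
```

Request:
{"fn": "arm_command", "kwargs": {"increments": [{"travel": [0.015, 0, 0], "twist": 0, "hand": 0.2}, {"travel": [0.03, 0, 0], "twist": 0, "hand": 0.2}, {"travel": [0.045, 0, 0], "twist": 0, "hand": 0.2}, {"travel": [0.06, 0, 0], "twist": 0, "hand": 0.2}, {"travel": [0.06, 0, 0], "twist": 0, "hand": 0.2}, {"travel": [0, 0, 0], "twist": 0, "hand": 0.2}, {"travel": [-0.1, 0, 0], "twist": 0, "hand": 0.2}, {"travel": [-0.1, 0, 0.25], "twist": 0, "hand": 0.2}]}}

```text
clock: 11.8
eef_pos: [0.4046, -0.1233, 0.1001]
eef_rot: [-3.139, -0.0, 0.016]
ft_force: [-0.5, -0.2, -0.9]
opening: 0.0513
grip_force: 0.0
```

Request:
{"fn": "arm_command", "kwargs": {"increments": [{"travel": [0, 0, 0.3], "twist": 0, "hand": 0.2}, {"travel": [0, 0, 0.4], "twist": 0, "hand": 0.2}, {"travel": [0.1, 0, 0.4], "twist": 0, "hand": 0.2}, {"travel": [0.3, 0, 0.4], "twist": 0, "hand": 0.2}, {"travel": [0.5, 0, 0.4], "twist": 0, "hand": 0.2}, {"travel": [0.7, 0, 0.4], "twist": 0, "hand": 0.2}, {"travel": [0.9, 0, 0.4], "twist": 0, "hand": 0.2}, {"travel": [1, 0, 0.4], "twist": 0, "hand": 0.2}]}}

```text
clock: 12.6
eef_pos: [0.5633, -0.1246, 0.1619]
eef_rot: [-3.141, -0.002, 0.0]
ft_force: [0.1, -0.4, -0.2]
opening: 0.0509
grip_force: 0.0
```

```bash
python3 - <<'E'
from h import *
np.set_printoptions(precision=4,suppress=True)
a=state();print(a['eef_pos'],a['eef_rot'])
for n,f in(('scene','scene6'),('side','side6')):
    s=snap(n,f);print(n,rack(cloud(s)))
E
```

```text
[ 0.5633 -0.1246  0.1619] [-3.1414 -0.0016  0.0004]
scene (246, ((0.497365802526474, -0.1353677362203598), (0.0948077067732811, 0.11141610145568848), 6.321955680847168), array([ 0.4505, -0.1952]), array([ 0.5498, -0.0754]))
side (502, ((0.49616724252700806, -0.1378716677427292), (0.09061625599861145, 0.1143527701497078), 6.664733409881592), array([ 0.4462, -0.1977]), array([ 0.5463, -0.0763]))
```

Request:
{"fn": "arm_command", "kwargs": {"increments": [{"travel": [0.07, -0.08, 0], "twist": 0, "hand": 0.2}, {"travel": [0.08, -0.15, 0], "twist": 0, "hand": 0.2}, {"travel": [0.08, -0.15, -0.12], "twist": 0, "hand": 0.2}, {"travel": [0.08, -0.15, -0.25], "twist": 0, "hand": 0.2}, {"travel": [0.08, -0.15, -0.4], "twist": 0, "hand": 0.2}, {"travel": [0.08, -0.15, -0.55], "twist": 0, "hand": 0.2}, {"travel": [0.08, -0.15, -0.64], "twist": 0, "hand": 0.2}, {"travel": [0.08, -0.15, -0.64], "twist": 0, "hand": 0.2}]}}

```text
clock: 13.5
eef_pos: [0.5706, -0.1471, 0.0655]
eef_rot: [-3.141, -0.0, 0.007]
ft_force: [-0.7, 0.3, 0.7]
opening: 0.0513
grip_force: 0.0
```

Request:
{"fn": "arm_command", "kwargs": {"increments": [{"travel": [-0.05, 0, 0], "twist": 0, "hand": 0.2}, {"travel": [-0.08, 0, 0], "twist": 0, "hand": 0.2}, {"travel": [-0.11, 0, 0], "twist": 0, "hand": 0.2}, {"travel": [-0.13, 0, 0], "twist": 0, "hand": 0.2}, {"travel": [-0.15, 0, 0], "twist": 0, "hand": 0.2}, {"travel": [-0.17, 0, 0], "twist": 0, "hand": 0.2}, {"travel": [-0.19, 0, 0], "twist": 0, "hand": 0.2}, {"travel": [-0.2, 0, 0], "twist": 0, "hand": 0.2}]}}

```text
clock: 14.3
eef_pos: [0.5429, -0.1472, 0.0678]
eef_rot: [-3.142, -0.001, -0.0]
ft_force: [1.2, -0.4, 0.5]
opening: 0.0512
grip_force: 0.8
```

```bash
python3 - <<'E'
from h import *
np.set_printoptions(precision=4,suppress=True)
a=state();print(a['eef_pos'],a['ft_force'])
for n,f in(('scene','scene7'),('side','side7')):
    s=snap(n,f);W=cloud(s);W[W[...,0]>a['eef_pos'][0]-.012]=np.nan;print(n,rack(W))
E
```

```text
[ 0.5429 -0.1472  0.0678] [ 1.174  -0.3546  0.5443]
scene (24, ((0.5259438753128052, -0.1393374800682068), (0.021998126059770584, 0.040279727429151535), 19.243833541870117), array([ 0.509 , -0.1591]), array([ 0.5308, -0.1177]))
side (474, ((0.4858415126800537, -0.13319116830825806), (0.08991215378046036, 0.11433087289333344), 0.04610273987054825), array([ 0.4409, -0.1904]), array([ 0.5308, -0.076 ]))
```

Request:
{"fn": "arm_command", "kwargs": {"increments": [{"travel": [-0.004, 0, 0], "twist": 0, "hand": 0.2}, {"travel": [-0.008, 0, 0], "twist": 0, "hand": 0.2}, {"travel": [-0.008, 0, 0], "twist": 0, "hand": 0.2}, {"travel": [0.04, 0, 0], "twist": 0, "hand": 0.2}, {"travel": [0.12, 0, 0], "twist": 0, "hand": 0.2}, {"travel": [0.15, 0, 0.1], "twist": 0, "hand": 0.2}, {"travel": [0.15, 0, 0.3], "twist": 0, "hand": 0.2}, {"travel": [0.15, 0, 0.5], "twist": 0, "hand": 0.2}]}}

```text
clock: 15.2
eef_pos: [0.5658, -0.147, 0.1428]
eef_rot: [-3.141, -0.001, 0.003]
ft_force: [-0.4, -1.1, -0.2]
opening: 0.0513
grip_force: 0.0
```

Request:
{"fn": "arm_command", "kwargs": {"increments": [{"travel": [0, -0.15, 0.1], "twist": 0.25, "hand": 0.2}, {"travel": [-0.1, -0.3, 0.2], "twist": 0.5, "hand": 0.2}, {"travel": [-0.2, -0.45, 0.2], "twist": 0.75, "hand": 0.2}, {"travel": [-0.3, -0.6, 0.2], "twist": 1, "hand": 0.2}, {"travel": [-0.4, -0.7, 0.2], "twist": 1, "hand": 0.2}, {"travel": [-0.48, -0.7, 0.2], "twist": 1, "hand": 0.2}, {"travel": [-0.48, -0.7, 0.2], "twist": 1, "hand": 0.2}, {"travel": [-0.48, -0.7, 0.2], "twist": 1, "hand": 0.2}]}}

```text
clock: 16.0
eef_pos: [0.4941, -0.2518, 0.1728]
eef_rot: [-3.034, -0.814, -0.001]
ft_force: [-0.4, 0.5, 0.6]
opening: 0.0511
grip_force: 0.0
```

Request:
{"fn": "arm_command", "kwargs": {"increments": [{"travel": [0, 0, 0], "twist": 0.25, "hand": 0.2}, {"travel": [0, 0, 0], "twist": 0.5, "hand": 0.2}, {"travel": [0, 0, 0], "twist": 0.75, "hand": 0.2}, {"travel": [0, 0, 0], "twist": 1, "hand": 0.2}, {"travel": [0, 0, 0], "twist": 1, "hand": 0.2}, {"travel": [0, 0, 0], "twist": 1, "hand": 0.2}, {"travel": [0, 0, 0], "twist": 1, "hand": 0.2}, {"travel": [0, 0, 0], "twist": 1, "hand": 0.2}]}}

```text
clock: 16.8
eef_pos: [0.4937, -0.2521, 0.1727]
eef_rot: [-2.721, -1.57, -0.0]
ft_force: [-0.0, 0.4, 0.0]
opening: 0.0513
grip_force: 0.0
```

Request:
{"fn": "arm_command", "kwargs": {"increments": [{"travel": [0, 0, 0], "twist": 0.25, "hand": 0.2}, {"travel": [0, 0, 0], "twist": 0.5, "hand": 0.2}, {"travel": [0, 0, 0], "twist": 0.75, "hand": 0.2}, {"travel": [0, 0, 0], "twist": 1, "hand": 0.2}, {"travel": [0, 0, 0], "twist": 1, "hand": 0.2}, {"travel": [0, 0, 0], "twist": 1, "hand": 0.2}, {"travel": [0, 0, 0], "twist": 1, "hand": 0.2}, {"travel": [0, 0, 0], "twist": 1, "hand": 0.2}]}}

```text
clock: 17.6
eef_pos: [0.4935, -0.2523, 0.1728]
eef_rot: [2.222, 2.22, 0.0]
ft_force: [0.5, -0.0, 0.9]
opening: 0.051
grip_force: 0.0
```

```bash
python3 - <<'E'
from h import *
np.set_printoptions(precision=4,suppress=True)
a=state();print(a['eef_pos'],a['eef_rot'])
for n,f in(('scene','scene8'),('wrist','wrist8'),('side','side8')):
    s=snap(n,f);W=(wcloud if n=='wrist' else cloud)(s);print(n,rack(W));rails(W)
E
```

```text
[ 0.4935 -0.2523  0.1728] [2.2225 2.2204 0.    ]
scene (289, ((0.48569750785827637, -0.13104110956192017), (0.11209340393543243, 0.09518587589263916), 89.96903228759766), array([ 0.4381, -0.1871]), array([ 0.5333, -0.075 ]))
near 84 slope -0.0032228359582506597 x@0 0.4325201561404025 mean 0.4322754472384928 0.07592967966096469 ymin -0.019177377743896405
far 70 slope -0.0021914147739288824 x@0 0.5410012891974695 mean 0.5408634795585381 0.06288615034033128 ymin -0.09901008018582781
wrist (2989, ((0.4858110845088959, -0.14133641123771667), (0.09229099005460739, 0.09075755625963211), 89.86817169189453), array([ 0.4405, -0.1875]), array([ 0.5312, -0.0951]))
side (383, ((0.48494452238082886, -0.13372202217578888), (0.11440630257129669, 0.08994390815496445), 89.92854309082031), array([ 0.44  , -0.1909]), array([ 0.53  , -0.0765]))
near 52 slope 0.0005374595315590178 x@0 0.43037389201298853 mean 0.4304260640698238 0.09707160031937219 ymin 0.04699124188686784
```

View pics/wrist8.png

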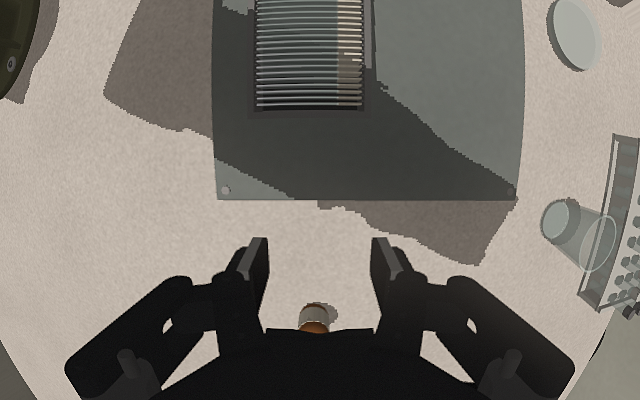

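Wrist view: the rack is square to the bed, with its rear wall at row ~110 between columns 250 and 368. It's centred on the lane to within 1 mm. Next I go down behind it and push.

Request:
{"fn": "arm_command", "kwargs": {"increments": [{"travel": [-0.053, 0, -0.1], "twist": 0, "hand": 0.2}, {"travel": [-0.053, 0, -0.25], "twist": 0, "hand": 0.2}, {"travel": [-0.053, 0, -0.4], "twist": 0, "hand": 0.2}, {"travel": [-0.053, 0, -0.55], "twist": 0, "hand": 0.2}, {"travel": [-0.053, 0, -0.7], "twist": 0, "hand": 0.2}, {"travel": [-0.053, 0.1, -0.713], "twist": 0, "hand": 0.2}, {"travel": [-0.053, 0.2, -0.713], "twist": 0, "hand": 0.2}, {"travel": [-0.053, 0.2, -0.713], "twist": 0, "hand": 0.2}]}}

```text
clock: 18.55
eef_pos: [0.4858, -0.2202, 0.0666]
eef_rot: [-2.218, -2.224, -0.001]
ft_force: [-0.7, 0.0, 0.4]
opening: 0.0514
grip_force: 0.0
```

Request:
{"fn": "arm_command", "kwargs": {"increments": [{"travel": [0, 0.04, 0], "twist": 0, "hand": 0.2}, {"travel": [0, 0.08, 0], "twist": 0, "hand": 0.2}, {"travel": [0, 0.12, 0], "twist": 0, "hand": 0.2}, {"travel": [0, 0.16, 0], "twist": 0, "hand": 0.2}, {"travel": [0, 0.2, 0], "twist": 0, "hand": 0.2}, {"travel": [0, 0.24, 0], "twist": 0, "hand": 0.2}, {"travel": [0, 0.28, 0], "twist": 0, "hand": 0.2}, {"travel": [0, 0.32, 0], "twist": 0, "hand": 0.2}]}}

```text
clock: 19.35
eef_pos: [0.4857, -0.174, 0.0659]
eef_rot: [2.221, 2.222, -0.0]
ft_force: [0.2, -2.3, 0.8]
opening: 0.0515
grip_force: 1.0
```

```bash
cat > m.py <<'E'
from h import *
import sys
np.set_printoptions(precision=4,suppress=True)
a=state();print(a['eef_pos'],a['eef_rot'],a['ft_force'],a['clock'])
t=sys.argv[1]
for n in('scene','wrist','side'):
    s=snap(n,n+t);W=(wcloud if n=='wrist' else cloud)(s);W[W[...,1]<a['eef_pos'][1]+.0125]=np.nan;print(n,rack(W));rails(W)
E
python3 m.py 9
```

```text
[ 0.4857 -0.174   0.0659] [ 2.2207  2.2216 -0.0002] [ 0.1677 -2.3016  0.8171] 19.35
scene (211, ((0.48643118143081665, -0.10479003190994263), (0.10965070128440857, 0.09420258551836014), 88.3073501586914), array([ 0.4391, -0.1609]), array([ 0.5338, -0.0505]))
near 80 slope 0.006355649050163077 x@0 0.43175300271685235 mean 0.43221390129064685 0.07251793957735048 ymin -0.018067179596272645
far 80 slope -0.005491794838022227 x@0 0.5410658614572676 mean 0.5407154843558037 0.06380010757834702 ymin -0.09842442126751384
wrist (12066, ((0.4856901466846466, -0.10870565474033356), (0.09108623117208481, 0.10560908168554306), 0.045170653611421585), array([ 0.4401, -0.1615]), array([ 0.5312, -0.0559]))
side (43, ((0.4844176173210144, -0.15777111053466797), (0.007475712336599827, 0.048761676996946335), 89.64558410644531), array([ 0.46  , -0.1615]), array([ 0.5088, -0.154 ]))
near 78 slope 0.0015296597099358584 x@0 0.4303132821719398 mean 0.43042250124045506 0.07140089250287665 ymin -0.0224283070097136
```

Request:
{"fn": "arm_command", "kwargs": {"increments": [{"travel": [0, 0.06, 0], "twist": 0, "hand": 0.2}, {"travel": [0, 0.12, 0], "twist": 0, "hand": 0.2}, {"travel": [0, 0.18, 0], "twist": 0, "hand": 0.2}, {"travel": [0, 0.24, 0], "twist": 0, "hand": 0.2}, {"travel": [0, 0.3, 0], "twist": 0, "hand": 0.2}, {"travel": [0, 0.36, 0], "twist": 0, "hand": 0.2}, {"travel": [0, 0.42, 0], "twist": 0, "hand": 0.2}, {"travel": [0, 0.46, 0], "twist": 0, "hand": 0.2}]}}

```text
clock: 20.3
eef_pos: [0.4855, -0.1043, 0.0658]
eef_rot: [-2.22, -2.223, -0.0]
ft_force: [0.0, -0.6, -1.0]
opening: 0.0514
grip_force: 0.4
```

```bash
python3 m.py 10
```

```text
[ 0.4855 -0.1043  0.0658] [-2.2201 -2.2226 -0.0001] [ 0.0111 -0.623  -0.9724] 20.3
scene (207, ((0.48627299070358276, -0.03610357642173767), (0.09427180886268616, 0.11099215596914291), 0.5507581830024719), array([ 0.439 , -0.0912]), array([0.5335, 0.0196]))
near 65 slope -0.002718705344540345 x@0 0.432938763989361 mean 0.4326844423462544 0.0935451293452642 ymin 0.03525125114439132
far 81 slope 0.02528257021802813 x@0 0.5388656223569925 mean 0.5404352228301776 0.06208231440273755 ymin -0.09008514420280529
wrist (11661, ((0.4857340157032013, -0.039263710379600525), (0.09132057428359985, 0.10511897504329681), 0.01162261888384819), array([ 0.4401, -0.0918]), array([0.5314, 0.0133]))
near 42 slope 0.008647969513251896 x@0 0.42892324754712874 mean 0.4290321217256221 0.012589565484290846 ymin -0.021538130712002036
far 47 slope 0.004245888671059645 x@0 0.5424348320985191 mean 0.5424901473648407 0.013027959658637475 ymin -0.021799235119351272
side (41, ((0.48555856943130493, -0.0789126604795456), (0.04985202103853226, 0.02554807998239994), 0.8365646004676819), array([ 0.4608, -0.0918]), array([ 0.5106, -0.0661]))
near 49 slope 0.003075084758377807 x@0 0.43017965700088723 mean 0.43048778780914065 0.1002023789470715 ymin 0.053522707430850906
```

Request:
{"fn": "arm_command", "kwargs": {"increments": [{"travel": [0, 0.06, 0], "twist": 0, "hand": 0.2}, {"travel": [0, 0.12, 0], "twist": 0, "hand": 0.2}, {"travel": [0, 0.18, 0], "twist": 0, "hand": 0.2}, {"travel": [0, 0.24, 0], "twist": 0, "hand": 0.2}, {"travel": [0, 0.3, 0], "twist": 0, "hand": 0.2}, {"travel": [0, 0.36, 0], "twist": 0, "hand": 0.2}, {"travel": [0, 0.42, 0], "twist": 0, "hand": 0.2}, {"travel": [0, 0.48, 0], "twist": 0, "hand": 0.2}]}}

```text
clock: 21.25
eef_pos: [0.4856, -0.0325, 0.0658]
eef_rot: [2.221, 2.222, -0.0]
ft_force: [-0.9, -1.5, 0.9]
opening: 0.0512
grip_force: 1.0
```

Request:
{"fn": "arm_command", "kwargs": {"increments": [{"travel": [0, 0.06, 0], "twist": 0, "hand": 0.2}, {"travel": [0, 0.12, 0], "twist": 0, "hand": 0.2}, {"travel": [0, 0.18, 0], "twist": 0, "hand": 0.2}, {"travel": [0, 0.24, 0], "twist": 0, "hand": 0.2}, {"travel": [0, 0.3, 0], "twist": 0, "hand": 0.2}, {"travel": [0, 0.36, 0], "twist": 0, "hand": 0.2}, {"travel": [0, 0.42, 0], "twist": 0, "hand": 0.2}, {"travel": [0, 0.46, 0], "twist": 0, "hand": 0.2}]}}

```text
clock: 22.05
eef_pos: [0.4855, 0.0366, 0.0658]
eef_rot: [-2.22, -2.222, 0.0]
ft_force: [-0.3, -2.3, 1.3]
opening: 0.0508
grip_force: 1.0
```

```bash
python3 m.py 11
```

```text
[0.4855 0.0366 0.0658] [-2.2202 -2.2224  0.    ] [-0.3253 -2.3049  1.327 ] 22.05
scene (188, ((0.4859596788883209, 0.10675811767578125), (0.10801591724157333, 0.09573506563901901), 86.2942123413086), array([0.4386, 0.0498]), array([0.5344, 0.1603]))
far 65 slope -0.04587736726395663 x@0 0.5432144656112682 mean 0.5391288314219534 0.08905555032851074 ymin 0.04915502536002118
wrist (12151, ((0.48543277382850647, 0.1017741709947586), (0.10534374415874481, 0.09150456637144089), 89.99472045898438), array([0.4397, 0.0491]), array([0.5312, 0.1545]))
far 358 slope 0.0035756159543844403 x@0 0.542129435210755 mean 0.5425048502445077 0.10499310847203482 ymin 0.04949594108888886
side (31, ((0.47726932168006897, 0.06064289063215256), (0.03956473991274834, 0.054169878363609314), 39.21669387817383), array([0.4609, 0.0494]), array([0.5097, 0.0941]))
far 37 slope -0.0027005785008162556 x@0 0.5391520664582953 mean 0.5389323590710421 0.08135567515879402 ymin 0.0493145939152448
```

Request:
{"fn": "arm_command", "kwargs": {"increments": [{"travel": [0, 0.05, 0], "twist": 0, "hand": 0.2}, {"travel": [0, 0.1, 0], "twist": 0, "hand": 0.2}, {"travel": [0, 0.15, 0], "twist": 0, "hand": 0.2}, {"travel": [0, 0.2, 0], "twist": 0, "hand": 0.2}, {"travel": [0, 0.25, 0], "twist": 0, "hand": 0.2}, {"travel": [0, 0.29, 0], "twist": 0, "hand": 0.2}, {"travel": [0, 0.32, 0], "twist": 0, "hand": 0.2}, {"travel": [0, 0.34, 0], "twist": 0, "hand": 0.2}]}}

```text
clock: 23.0
eef_pos: [0.4856, 0.0872, 0.0658]
eef_rot: [2.22, 2.222, -0.0]
ft_force: [0.5, -0.8, -0.4]
opening: 0.0511
grip_force: 0.5
```

Request:
{"fn": "arm_command", "kwargs": {"increments": [{"travel": [0, 0.005, 0], "twist": 0, "hand": 0.2}, {"travel": [0, 0.01, 0], "twist": 0, "hand": 0.2}, {"travel": [0, 0.015, 0], "twist": 0, "hand": 0.2}, {"travel": [0, 0.02, 0], "twist": 0, "hand": 0.2}, {"travel": [0, 0.025, 0], "twist": 0, "hand": 0.2}, {"travel": [0, 0.03, 0], "twist": 0, "hand": 0.2}, {"travel": [0, 0.035, 0], "twist": 0, "hand": 0.2}, {"travel": [0, 0.04, 0], "twist": 0, "hand": 0.2}]}}

```text
clock: 23.8
eef_pos: [0.4856, 0.0928, 0.0658]
eef_rot: [2.221, 2.222, 0.0]
ft_force: [0.9, -1.6, -0.3]
opening: 0.0512
grip_force: 0.5
```

Request:
{"fn": "arm_command", "kwargs": {"increments": [{"travel": [0, 0.003, 0], "twist": 0, "hand": 0.2}, {"travel": [0, 0.006, 0], "twist": 0, "hand": 0.2}, {"travel": [0, 0.009, 0], "twist": 0, "hand": 0.2}, {"travel": [0, 0.012, 0], "twist": 0, "hand": 0.2}, {"travel": [0, 0.015, 0], "twist": 0, "hand": 0.2}, {"travel": [0, 0.018, 0], "twist": 0, "hand": 0.2}, {"travel": [0, 0.021, 0], "twist": 0, "hand": 0.2}, {"travel": [0, 0.023, 0], "twist": 0, "hand": 0.2}]}}

```text
clock: 24.6
eef_pos: [0.4856, 0.0962, 0.0658]
eef_rot: [2.221, 2.222, 0.0]
ft_force: [-0.1, -1.9, 0.1]
opening: 0.0512
grip_force: 0.6
```

Request:
{"fn": "arm_command", "kwargs": {"increments": [{"travel": [0, 0.002, 0], "twist": 0, "hand": 0.2}, {"travel": [0, 0.004, 0], "twist": 0, "hand": 0.2}, {"travel": [0, 0.006, 0], "twist": 0, "hand": 0.2}, {"travel": [0, 0.008, 0], "twist": 0, "hand": 0.2}, {"travel": [0, 0.01, 0], "twist": 0, "hand": 0.2}, {"travel": [0, 0.012, 0], "twist": 0, "hand": 0.2}, {"travel": [0, 0.014, 0], "twist": 0, "hand": 0.2}, {"travel": [0, 0.014, 0], "twist": 0, "hand": 0.2}]}}

```text
clock: 25.4
eef_pos: [0.4854, 0.0972, 0.0658]
eef_rot: [2.22, 2.22, -0.003]
ft_force: [-0.6, -6.5, 2.0]
opening: 0.0507
grip_force: 3.2
```

Request:
{"fn": "arm_command", "kwargs": {"increments": [{"travel": [0, 0.002, 0], "twist": 0, "hand": 0.2}, {"travel": [0, 0.004, 0], "twist": 0, "hand": 0.2}, {"travel": [0, 0.006, 0], "twist": 0, "hand": 0.2}, {"travel": [0, 0.006, 0], "twist": 0, "hand": 0.2}, {"travel": [0, 0.006, 0], "twist": 0, "hand": 0.2}, {"travel": [0, 0.006, 0], "twist": 0, "hand": 0.2}, {"travel": [0, 0.006, 0], "twist": 0, "hand": 0.2}, {"travel": [0, 0.006, 0], "twist": 0, "hand": 0.2}]}}

```text
clock: 26.2
eef_pos: [0.4854, 0.0973, 0.0658]
eef_rot: [2.22, 2.219, -0.005]
ft_force: [-0.8, -9.0, 3.4]
opening: 0.0516
grip_force: 4.7
```

Home against the stop: the force rises to 9 N while the hand stays put. I back straight off, then lift.

Request:
{"fn": "arm_command", "kwargs": {"increments": [{"travel": [0, -0.01, 0], "twist": 0, "hand": 0.2}, {"travel": [0, -0.04, 0], "twist": 0, "hand": 0.2}, {"travel": [0, -0.1, 0], "twist": 0, "hand": 0.2}, {"travel": [0, -0.2, 0], "twist": 0, "hand": 0.2}, {"travel": [0, -0.35, 0], "twist": 0, "hand": 0.2}, {"travel": [0, -0.5, 0.05], "twist": 0, "hand": 0.2}, {"travel": [0, -0.7, 0.25], "twist": 0, "hand": 0.2}, {"travel": [0, -0.9, 0.5], "twist": 0, "hand": 0.2}]}}

```text
clock: 27.0
eef_pos: [0.484, -0.0367, 0.1403]
eef_rot: [-2.218, -2.221, 0.002]
ft_force: [1.0, -0.5, 0.2]
opening: 0.0513
grip_force: 0.0
```

Request:
{"fn": "arm_command", "kwargs": {"increments": [{"travel": [0, -0.2, 0.2], "twist": 0, "hand": 0.2}, {"travel": [0, -0.4, 0.4], "twist": 0, "hand": 0.2}, {"travel": [0, -0.6, 0.6], "twist": 0, "hand": 0.2}, {"travel": [0, -0.8, 0.7], "twist": 0, "hand": 0.2}, {"travel": [0, -0.9, 0.7], "twist": 0, "hand": 0.2}, {"travel": [0, -0.9, 0.7], "twist": 0, "hand": 0.2}, {"travel": [0, -0.9, 0.7], "twist": 0, "hand": 0.2}, {"travel": [0, -0.9, 0.7], "twist": 0, "hand": 0.2}]}}

```text
clock: 27.8
eef_pos: [0.4849, -0.1696, 0.2445]
eef_rot: [-2.218, -2.221, 0.001]
ft_force: [-0.5, -0.6, 0.2]
opening: 0.0512
grip_force: 0.0
```

```bash
python3 m.py 12; python3 -c "
import cv2;a=cv2.imread('pics/scene12.png')[120:260,220:460];cv2.imwrite('pics/c12.png',cv2.resize(a,None,fx=3,fy=3))"
```

```text
[ 0.4849 -0.1696  0.2445] [-2.2179 -2.2215  0.0008] [-0.4941 -0.5802  0.1906] 27.8
scene (238, ((0.48654699325561523, 0.16456839442253113), (0.11174967885017395, 0.09615250676870346), 89.6279067993164), array([0.4382, 0.1085]), array([0.5344, 0.2208]))
near 59 slope 0.002089408790816044 x@0 0.43213536536457575 mean 0.4322527175476038 0.05616525762870113 ymin -0.018338068944221266
far 86 slope -0.028556180607342496 x@0 0.5422236278989839 mean 0.5401848949224018 0.07139375551007514 ymin -0.01915717757085658Traceback (most recent call last):
  File "m.py", line 7, in <module>
    s=snap(n,n+t);W=(wcloud if n=='wrist' else cloud)(s);W[W[...,1]<a['eef_pos'][1]+.0125]=np.nan;print(n,rack(W));rails(W)
                                                                                                          ~~~~^^^
  File "h.py", line 21, in rack
    i=1+np.argmax(st[1:,4]); q=W[m&(l==i)][:,:2]
        ~~~~~~~~~^^^^^^^^^^
    return _wrapfunc(a, 'argmax', axis=axis, out=out, **kwds)
    return bound(*args, **kwds)
ValueError: attempt to get argmax of an empty sequence
```

View pics/c12.png

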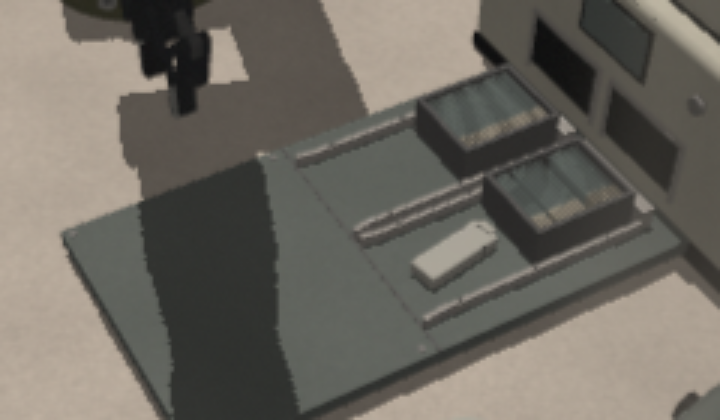

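The crop shows the rack at (487,120) home against the stop, centred between its rails. The docked rack (560,200) and mailer (455,255) are untouched, and the hand is clear.

```bash
python3 -c "
from plant import *
print(sign_off())"
```

```text
the job is handed in; nothing more can be done
None
```

The rack is straightened, pushed home against the end stop and centred between the rails, with no sign of rail contact in the checks along the way. The hand is clear, and the job was handed in at about 28 s.

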